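# Square the test plate into the corner of the reading stage

## Task

Take the pusher from its stand and, with its round foot, gently nudge the white glass test plate across the reading stage until it sits flat in the square corner, its edges pressed home, touching both raised stops along their length. The glass chips easily, so only the pusher may touch it, and lightly. Then stand the pusher upright back in its stand and leave the jar, the vial and the tape roll where they are.

Things in the scene. Friction and masses are not known exactly. Their poses are not given: they have to be found in the camera images.
- stage: fixed reading stage on the trolley: a low box 190 x 150 x 20 mm with a dark flat steel top. Origin at the centre of its underside, x along the 190 mm side, z up; the top is at z = 20 mm. Two raised stops (see stops) make a square corner on the top; nothing is raised on the other two sides.
- stops: the two bright metal stops on the stage, fixed, 6 mm thick, 8 mm high. Origin at the square inner corner where their faces meet, on the stage's top (stage frame 85, 65, 20 mm); axes as the stage's. The long stop's face lies at y = 0 and runs from x = 0 to -130 mm; the short stop's face lies at x = 0 and runs from y = 0 to -90 mm. The plate belongs at negative x and y of this corner.
- plate: loose white opal glass test plate, 100 x 70 x 8 mm, six printed wells, about 0.14 kg, flat on the stage, 100 mm side along the stage's x within 15 degrees, its edges 4 to 50 mm short of the stops. Origin at the centre of its underside, x along the 100 mm side. In place its origin is at (-50, -35, 0) mm in the stops' frame. It slides with under 1 N; it chips above 10 N.
- plate_inner (a point): the plate's corner that belongs in the stage's corner: plate frame (50, 35, 4) mm, at half its thickness
- plate_left (a point): the other end of the plate's edge that belongs against the long stop: plate frame (-50, 35, 4) mm
- plate_right (a point): the other end of the plate's edge that belongs against the short stop: plate frame (50, -35, 4) mm
- pusher: loose upright hand tool, 72 mm tall, 0.08 kg: square grey handle 20 x 20 mm (z = 15 to 72 mm, flats square to its x and y) on a round metal flange (30 mm across, z = 11 to 15 mm). A round black rubber foot (24 mm across, z = 0 to 11 mm) is screwed fast under the flange, off the handle's axis by up to 4 mm along x and along y, not measured. Origin on the handle's axis at the foot's underside, z up.
- stand: fixed white open-topped square box, 64 x 64 x 20 mm, walls and floor 6 mm thick, that the pusher stands in (inside 52 x 52 mm). Origin at the centre of its underside; the inner floor is at z = 6 mm
- jar: bystander: white lidded jar, 72 mm in diameter, 90 mm tall; origin at the centre of its underside
- vial: bystander: amber vial with a black cap, 28 mm in diameter, 55 mm tall; origin at the centre of its underside
- tape: bystander: tan roll of tape lying flat, 60 mm in diameter, 24 mm tall; origin at the centre of its underside
Mind the look-alikes: they are no part of the job. What is shaped like the pusher but yellow is not meant.

How it is judged:
By the outcome, as a careful person would: the job done as asked, in the order asked, and still so for the second after the job is handed in, with the robot touching nothing.
It also fails if it takes over 72 s, if anything falls off the work surface, if the arm or the gripper's body presses on something with over 40 N, if the wrist force passes 120 N, or if a joint passes its speed limit or range.

## Robot

A 6-joint arm with a two-finger parallel gripper is mounted at the origin on the work surface. World frame = base frame: x ahead of the robot, y to its left, z up, the work surface at z = 0. Lengths are in m, angles in rad, forces in N, time in s.
With the tool pointing down it reaches from about 0.3 to 1 m from the base axis. Payload 5.1 kg.
Tool frame: the origin (TCP) lies at the very end of the fingers, on their centre line; the grasp point (between the pads) lies 19 mm behind it (bot.tcp_to_grasp is the distance from the TCP to the grasp point, in m); z points along the fingers, y is the line along which they close (so a half turn about z gives the same grasp; the last joint's range is limited). The gripper opens to 95 mm and grips with 3 to 60 N. Pads are 20 mm wide; open, the fingers measure 119 mm over their backs; the gripper's body (75 mm by 180 mm) begins 59 mm behind the grasp point.
Start: joints at [-1.253, 0.124, 1.65, -0, 1.367, -0.083], TCP at [0.254, -0.598, 0.215] pointing down, gripper open.
Joint ranges: [-2.61, 2.61], [-1.02, 2.33], [0.03, 2.71], [-1.35, 4.49], [0.32, 2.68], [-2.91, 2.91]. Speed limits (rad/s): [2.57, 2.57, 3.14, 3.14, 3.14, 3.14].

## Interface

Orientations are given as [roll, pitch, yaw] about the fixed x, y, z axes, in that order (R = Rz(yaw) Ry(pitch) Rx(roll)).
In Python, from bench import monitor, vision, sign_off, bot gives the robot as it stands. The module is installed in compiled form; this text tells all that it offers.
- The arm moves only by the tool carry_out, never from a script. Its argument "targets" is a list of rows, each a list of 5 numbers: the opening, from 0 (shut) to 1 (fully open), then the shift along the tool's x, y, z in m, then the turn about the tool's z in degrees. In form: [[claw, dx, dy, dz, spin], ...]. A call has exactly 5 rows; each row is the pose to reach, as a shift and turn from the pose commanded when the call began, along the tool's axes at that moment; what a row does not reach only later rows make up. A row lasts 1/10 s, in which the tool goes at most 50 mm and 8.59 degrees, less where a joint would pass 70% of its speed; a pose out of reach is approached as far as the arm can. A call with a gripper value outside its range is refused whole. The fingers move at their own pace and stop on an object; "newtons" is the grip in N (left out, the last holds). Time passes only in rows, so rows that repeat a pose let the fingers close, or fill a call up. It gives the time, the measured TCP pose, the force, the opening and the grip force at its end, in the units of the state.
- monitor.read_state(): the state, without advancing time (a new reading comes with each control period).
- vision.get_image(name): name is "side" or "top" or "wrist"; returns the picture (480x640x3 uint8, red, green, blue); there is no depth.
- vision.calibration(name): a dict with "vfov" (degrees; the focal length in pixels is half the picture's height over the tangent of half this angle, whatever the lens; pixels are square), "cx", "cy" (the principal point, pixels), "position" and "orientation" of the camera in the world; the wrist camera has in their place "hand_eye" (4x4, takes a point from camera to tool coordinates, whose origin is the TCP and whose axes are the flange's). Camera axes: x right, y up, looking along -z (the intrinsics and any distortion apply to the point x, -y, -z); pixel columns grow to the right and rows downward; lengths in m; the calibration is good to about 2 mm. A picture is of the moment at which its call begins: read the wrist's pose just before it. calibration takes no time and is no camera call.
- sign_off(): hands the job in; it is judged then, once.
Trained networks look in the newest picture that a camera, given by its name, has taken for a name from the list of things; names that differ only in an ending like _2 or _b are one class to them, and where a whole thing is asked for, a point or a joint stands for the part that bears it (a point fixed in the world has none). Each returns a list of dicts, best first, with "confidence" (0 to 1); they miss things now and then, are a little off and sometimes report something else, mostly with a low value. They report only what shows in the picture. A call takes as long as a camera call. They do not tell look-alikes from the thing itself.
- vision.spot_in(camera, label): "rect" ([left, top, right, bottom] in pixels, round what is visible of it).
The state is a dict: "time_s": time; "joint_positions": joint angles; "joint_vel": joint speeds; "joint_efforts": joint torques, N m; "tool_pos": TCP position; "eef_rot": TCP orientation; "force": force on the tool from outside, world axes, zero at the start; "ft_torque": the same for the moment, N m; "finger_gap": finger opening in m; "finger_force": force on a finger pad.
Only numpy, scipy, OpenCV 4.12 (cv2) and the standard library are available. Lean on these libraries where they do the work, as an engineer would, in place of code of your own. Each camera call takes 0.05 s, during which the arm holds its last target. There are 200 camera calls.

## Working session

There is one attempt and no reset: what is moved stays moved. The work goes in short steps, Python scripts to look and compute and a tool call to move; the robot and the scene stay as the last step left them, time stands still between calls to the robot, and variables do not carry over. Pictures are saved under pics/ and viewed, at most 10 in all, crops included, and the job is handed in when it is done.

Besides the shell and the picture viewer there is one more tool, called as name([rows], argument=value, ...), one row to a line, values as JSON. carry_out: Moves the arm, as the interface text tells. Its arguments: {"type":"object","properties":{"targets":{"type":"array"},"newtons":{"type":"number"}},"required":["targets"]}

```bash
mkdir -p pics
python3 - <<'E'
from bench import monitor, vision, bot
import cv2, numpy as np
ims=[]
for c in ("side","top"):
    im=vision.get_image(c); cv2.imwrite(f"pics/{c}0.png",im[:,:,::-1])
    print(c,vision.calibration(c))
    for l in ("stage","plate","pusher","stand","jar","vial","tape"):
        print(l,[(np.round(d["rect"]).tolist(),round(d["confidence"],2)) for d in vision.spot_in(c,l)][:3])
print(vision.calibration("wrist"))
s=monitor.read_state();print(s)
E
```

```text
side {'vfov': 53.50147147773132, 'cx': 319.3755821493716, 'cy': 249.35471635075822, 'position': array([ 0.33397418, -0.6419502 ,  0.56161216]), 'orientation': array([ 0.97824304,  0.00640401, -0.39296645])}
stage [([232.0, 263.0, 368.0, 361.0], 0.78)]
plate [([270.0, 277.0, 335.0, 322.0], 0.71), ([258.0, 263.0, 350.0, 293.0], 0.44), ([342.0, 381.0, 403.0, 469.0], 0.23)]
pusher [([231.0, 182.0, 251.0, 217.0], 0.88), ([193.0, 203.0, 212.0, 233.0], 0.86), ([277.0, 187.0, 294.0, 216.0], 0.77)]
stand [([229.0, 202.0, 257.0, 227.0], 0.92)]
jar [([343.0, 378.0, 404.0, 470.0], 0.64)]
vial [([445.0, 289.0, 465.0, 322.0], 0.91)]
tape [([368.0, 234.0, 399.0, 263.0], 0.93)]
top {'vfov': 52.499178707497215, 'cx': 319.39915075213486, 'cy': 230.8319536279154, 'position': array([0.52949378, 0.0598574 , 0.91776617]), 'orientation': array([ 0.09726463, -0.0150461 , -1.54520123])}
stage [([314.0, 215.0, 416.0, 331.0], 0.77), ([342.0, 241.0, 381.0, 300.0], 0.62), ([152.0, 267.0, 177.0, 283.0], 0.49)]
plate [([338.0, 239.0, 383.0, 300.0], 0.98)]
pusher [([107.0, 253.0, 135.0, 274.0], 0.87), ([172.0, 208.
[... 709 characters left out ...]

{'time_s': 0.8, 'joint_positions': array([-1.25261309e+00,  1.23754121e-01,  1.65029840e+00,  2.13449673e-05,
        1.36751256e+00, -8.26202666e-02]), 'joint_vel': array([-0.00026369, -0.00078937, -0.00020391,  0.00208531,  0.00155757,
       -0.00076776]), 'joint_efforts': array([-2.09270133e-04, -4.17533147e+01, -3.60207546e+01,  7.74377491e-02,
        4.28429840e-02, -1.44007379e-05]), 'tool_pos': array([ 0.25356527, -0.59848689,  0.21468688]), 'eef_rot': array([ 3.14156346e+00, -1.85595458e-05,  4.00799196e-01]), 'force': array([-0.31151661,  0.27575741, -0.18660664]), 'ft_torque': array([-0.01061563,  0.0266179 ,  0.00620456]), 'finger_force': 0.0, 'finger_gap': 0.09509780597744988}
```

View pics/top0.png

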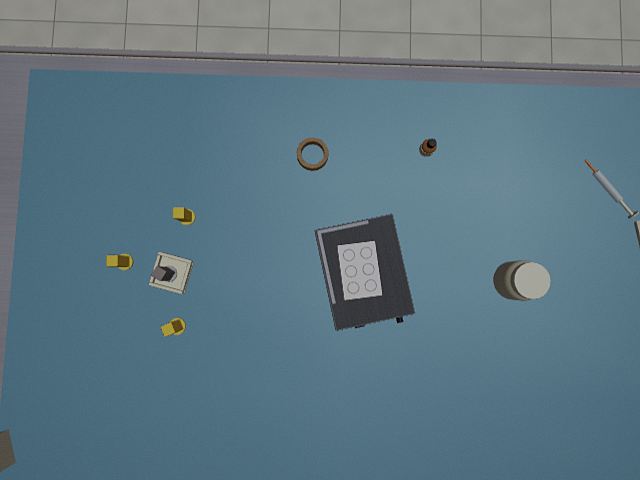

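View pics/side0.png

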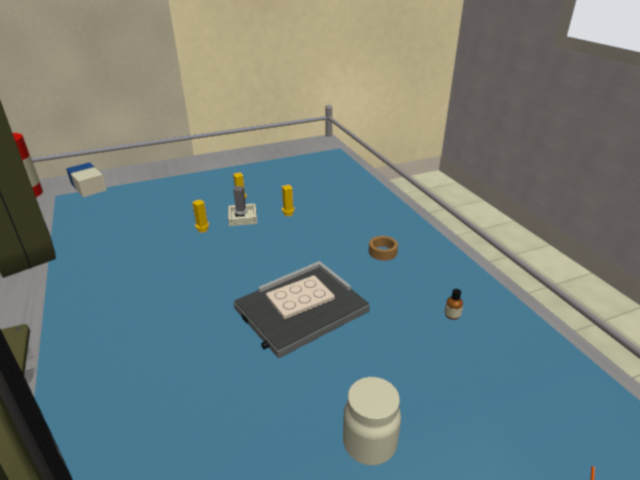

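Top view: the grey pusher stands in the white stand near (165,272), with three yellow look-alikes around it. The stage is near (365,272), with its stop corner at about (318,231). The plate is near (360,270). The side view agrees.

```bash
cat > h.py <<'E'
from bench import monitor, vision, bot
import cv2, numpy as np
from scipy.spatial.transform import Rotation as R
def cam(name, s=None):
    c=vision.calibration(name); f=240/np.tan(np.radians(c["vfov"]/2))
    if name=="wrist":
        s=s or monitor.read_state(); T=np.eye(4); T[:3,:3]=R.from_euler("xyz",s["eef_rot"]).as_matrix(); T[:3,3]=s["tool_pos"]
        M=T@c["hand_eye"]; P,Q=M[:3,3],M[:3,:3]
    else: P=np.array(c["position"]); Q=R.from_euler("xyz",c["orientation"]).as_matrix()
    return P,Q,f,c["cx"],c["cy"]
def px2w(C,uv,z):
    P,Q,f,cx,cy=C; d=Q@np.array([(uv[0]-cx)/f,-(uv[1]-cy)/f,-1]); return P+d*(z-P[2])/d[2]
def w2px(C,p):
    P,Q,f,cx,cy=C; q=Q.T@(np.array(p)-P); return np.array([cx+f*q[0]/-q[2],cy-f*q[1]/-q[2]])
def rel(target,s=None):
    "world shift to target in tool axes"
    s=s or monitor.read_state(); return R.from_euler("xyz",s["eef_rot"]).inv().apply(np.array(target)-s["tool_pos"])
E
python3 - <<'E'
from h import *
C=cam("top")
for n,uv,z in [("stand",(171,271),.02),("pushertop",(163,274),.078),("corner",(320,232),.028),("longend",(334,303),.028),("shortend",(368,222),.028),("plate",(360,270),.028),("jar",(531,280),.09),("tape",(312,154),.024),("vial",(430,145),.055)]:
    p=px2w(C,uv,z); print(n,p.round(3), rel([p[0],p[1],.215]).round(3))
E
```

```text
stand [0.536 0.318 0.02 ] [ 0.618 -0.734 -0.   ]
pushertop [0.53  0.315 0.078] [ 0.611 -0.733 -0.   ]
corner [0.615 0.048 0.028] [ 0.584 -0.454 -0.   ]
longend [0.486 0.019 0.028] [ 0.455 -0.478 -0.   ]
shortend [ 0.635 -0.04   0.028] [ 0.569 -0.365 -0.   ]
plate [ 0.547 -0.027  0.028] [ 0.493 -0.412 -0.   ]
jar [ 0.536 -0.313  0.09 ] [ 0.372 -0.153 -0.   ]
tape [0.761 0.066 0.024] [ 0.727 -0.414 -0.   ]
vial [ 0.776 -0.148  0.055] [ 0.657 -0.211 -0.   ]
```

carry_out([
  [1,0.038,-0.032,0,0],
  [1,0.076,-0.064,0,0],
  [1,0.114,-0.096,0,0],
  [1,0.152,-0.128,0,0],
  [1,0.19,-0.16,0,0],
])

```text
time_s: 1.3
tool_pos: [0.3666, -0.3753, 0.2148]
eef_rot: [3.141, -0.0, 0.4]
force: [1.1, 0.9, 0.7]
finger_gap: 0.095
finger_force: 0.0
```

carry_out([
  [1,0.038,-0.032,0,0],
  [1,0.076,-0.064,0,0],
  [1,0.114,-0.096,0,0],
  [1,0.152,-0.128,0,0],
  [1,0.19,-0.16,0,0],
])

```text
time_s: 1.8
tool_pos: [0.4792, -0.1537, 0.2151]
eef_rot: [3.141, -0.001, 0.401]
force: [0.6, 0.1, -0.0]
finger_gap: 0.0951
finger_force: 0.0
```

carry_out([
  [1,0.038,-0.032,0,5],
  [1,0.076,-0.064,0,10],
  [1,0.11,-0.092,0,10],
  [1,0.11,-0.092,0,10],
  [1,0.11,-0.092,0,10],
])

```text
time_s: 2.3
tool_pos: [0.5441, -0.0272, 0.2146]
eef_rot: [3.141, 0.001, 0.229]
force: [-0.1, 0.0, 0.1]
finger_gap: 0.0954
finger_force: 0.0
```

Run:
```python
from h import *
s=monitor.read_state(); im=vision.get_image("wrist"); cv2.imwrite("pics/w1.png",im[:,:,::-1])
print(s["time_s"],s["tool_pos"],s["eef_rot"],s["force"])
np.save("s1.npy",np.r_[s["tool_pos"],s["eef_rot"]])
for l in ("plate","stage"): print(l,[(np.round(d["rect"]).tolist(),round(d["confidence"],2)) for d in vision.spot_in("wrist",l)][:3])
```

```text
2.3 [ 0.54409329 -0.02716955  0.21457169] [3.14129276e+00 5.39881778e-04 2.28604961e-01] [-0.09774982  0.0260078   0.06048008]
plate [([289.0, 166.0, 359.0, 260.0], 0.87), ([487.0, 0.0, 530.0, 26.0], 0.27)]
stage [([260.0, 126.0, 400.0, 304.0], 0.95), ([287.0, 162.0, 356.0, 259.0], 0.72)]
```

View pics/w1.png

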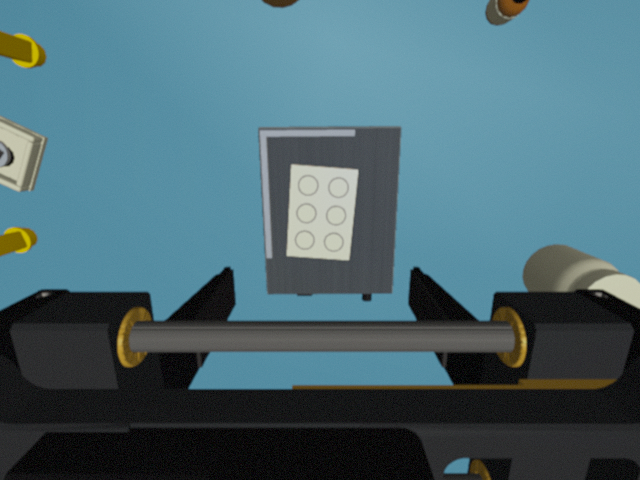

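Wrist view: stage corners are near (259,127), (401,126), (393,293) and (266,293). Plate corners are near (291,164), (358,170), (350,261) and (286,256). The stop corner is near (266,136).

```bash
cat >> h.py <<'E'
def rectify(im,C,z,cx,cy,half=0.15,mm=0.25):
    "north-up world patch: col=+x, row=+y ; returns image and px->world"
    n=int(2*half*1000/mm); src=[];dst=[]
    for i,j in ((0,0),(n,0),(n,n),(0,n)):
        src.append(w2px(C,(cx-half+i*mm/1000,cy-half+j*mm/1000,z)));dst.append((i,j))
    H=cv2.getPerspectiveTransform(np.float32(src),np.float32(dst))
    return cv2.warpPerspective(im,H,(n,n)), lambda p: np.array([cx-half,cy-half])+np.array(p)*mm/1000
def biggest_rect(mask,f):
    cs,_=cv2.findContours(mask.astype(np.uint8),0,2); c=max(cs,key=cv2.contourArea)
    b=f(cv2.boxPoints(cv2.minAreaRect(c))); e=b[1]-b[0]; g=b[2]-b[1]
    if np.hypot(*g)>np.hypot(*e): e,g=g,e
    a=np.degrees(np.arctan2(e[1],e[0])); a=(a+90)%180-90
    return b.mean(0),a,np.hypot(*e),np.hypot(*g)
def plate_stage(im,C,cx=.547,cy=-.02):
    r,f=rectify(im,C,.028,cx,cy); h=cv2.cvtColor(r,cv2.COLOR_RGB2HSV)
    pl=biggest_rect((h[...,2]>185)&(h[...,1]<60),f)
    r,f=rectify(im,C,.02,cx,cy); h=cv2.cvtColor(r,cv2.COLOR_RGB2HSV)
    st=biggest_rect(h[...,1]<90,f)
    return pl,st
def stopframe(st,p):
    a=np.radians(st[1]);x=np.array([np.cos(a),np.sin(a)]);y=np.array([-x[1],x[0]]);d=np.array(p)-st[0]
    return d@x*1000-85,d@y*1000-65
E
python3 - <<'E'
from h import *
q=np.load("s1.npy"); s=dict(tool_pos=q[:3],eef_rot=q[3:])
for nm,C in (("w1",cam("wrist",s)),("top0",cam("top"))):
    im=cv2.imread(f"pics/{nm}.png")[:,:,::-1].copy()
    pl,st=plate_stage(im,C); print(nm,pl,st)
    print(" plate in stops",stopframe(st,pl[0]),"yaw rel",pl[1]-st[1])
s=monitor.read_state(); print(rel([.53,.315,.215],s))
E
```

```text
w1 (array([ 0.54737417, -0.02640756]), np.float64(8.847686687867522), np.float64(0.09915380254350832), np.float64(0.06919035461827469)) (array([ 0.54246997, -0.03722818]), np.float64(13.409595504356076), np.float64(0.1971113234736664), np.float64(0.14912993259401094))
 plate in stops (np.float64(-77.72008700040837), np.float64(-55.61172431386098)) yaw rel -4.561908816488554
top0 (array([0.556625, 0.009375]), np.float64(0.0), np.float64(0.0052499920129776), np.float64(0.00024999678134918213)) (array([ 0.546875, -0.020125]), np.float64(0.0), np.float64(0.2997500002384186), np.float64(0.2997500002384186))
 plate in stops (np.float64(-75.24999886751175), np.float64(-35.499999821186066)) yaw rel 0.0
[ 0.06339977 -0.33840173 -0.0004518 ]
```

carry_out([
  [1,0.009,-0.048,0,0],
  [1,0.018,-0.096,0,0],
  [1,0.027,-0.144,0,0],
  [1,0.036,-0.192,0,0],
  [1,0.045,-0.24,0,0],
])

```text
time_s: 2.95
tool_pos: [0.534, 0.2162, 0.215]
eef_rot: [3.141, -0.001, 0.223]
force: [1.0, 0.2, 0.5]
finger_gap: 0.0953
finger_force: 0.0
```

carry_out([
  [0.5,0.009,-0.048,0,0],
  [0.5,0.018,-0.098,0,0],
  [0.5,0.018,-0.098,0,0],
  [0.5,0.018,-0.098,0,0],
  [0.5,0.018,-0.098,0,0],
])

```text
time_s: 3.45
tool_pos: [0.53, 0.3139, 0.2146]
eef_rot: [3.141, 0.0, 0.224]
force: [0.3, -0.2, -0.2]
finger_gap: 0.0601
finger_force: 0.0
```

Run:
```python
from h import *
s=monitor.read_state(); im=vision.get_image("wrist"); cv2.imwrite("pics/w2.png",im[:,:,::-1])
C=cam("wrist",s); print(s["time_s"],s["tool_pos"],s["eef_rot"],s["finger_gap"])
np.save("s2.npy",np.r_[s["tool_pos"],s["eef_rot"]])
x,y=w2px(C,(.53,.315,.05)).astype(int); print(x,y)
x0,y0=max(0,min(x-100,440)),max(0,min(y-75,330)); print(x0,y0)
cv2.imwrite("pics/w2c.png",cv2.resize(im[y0:y0+150,x0:x0+200,::-1],None,fx=4,fy=4,interpolation=2))
```

```text
3.45 [0.52995864 0.31388457 0.21458084] [3.14107418e+00 2.40454986e-04 2.24205476e-01] 0.06014221827296705
319 221
219 146
```

View pics/w2c.png

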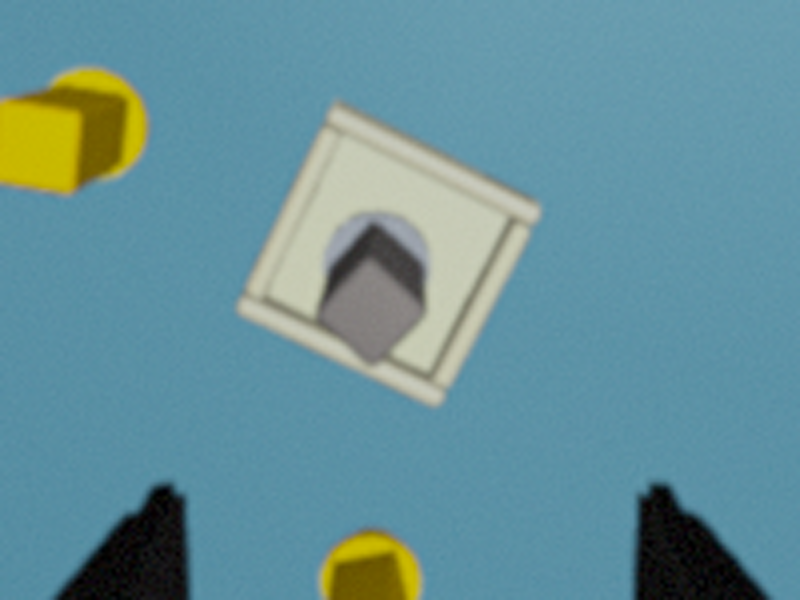

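Wrist crop: the grey handle top is a diamond centred near crop (372,310), about 45° to the tool. The stand is tilted and no yellow tool is within finger reach.

Run:
```python
from h import *
q=np.load("s2.npy"); s=dict(tool_pos=q[:3],eef_rot=q[3:]); C=cam("wrist",s)
P=[px2w(C,(219+u/4,146+v/4),.078)[:2] for u,v in ((320,312),(372,255),(425,308),(372,365))]
P=np.array(P);print(P.round(4),P.mean(0).round(4))
for i in range(4):
    e=P[(i+1)%4]-P[i]; print(np.hypot(*e)*1e3,np.degrees(np.arctan2(e[1],e[0])))
m=P.mean(0); S=monitor.read_state(); print(S["joint_positions"],np.degrees(S["eef_rot"][2]))
print(rel([m[0],m[1],.033],S))
Q=np.array([px2w(C,(219+u/4,146+v/4),.02)[:2] for u,v in ((337,101),(540,210),(440,405),(238,308))]);print(Q.mean(0))
```

```text
[[0.5292 0.3346]
 [0.5451 0.3256]
 [0.5356 0.3108]
 [0.5193 0.3199]] [0.5323 0.3227]
18.28862789659073 -29.319317487917683
17.61146931162852 -122.74788579799281
18.658848071380355 150.77089120850553
17.666761750160777 56.05927393896887
[ 4.47417370e-01  4.98314232e-02  1.72913811e+00 -3.13219623e-04
  1.36276415e+00  1.79454327e+00] 12.819078660784061
[ 0.00420463 -0.00836617  0.18167366]
[0.53408769 0.32002865]
```

carry_out([
  [0.55,0.004,-0.008,0.01,-8.5],
  [0.55,0.004,-0.008,0.02,-17],
  [0.55,0.004,-0.008,0.03,-25.5],
  [0.55,0.004,-0.008,0.04,-34],
  [0.55,0.004,-0.008,0.05,-42.5],
])

```text
time_s: 4.0
tool_pos: [0.5323, 0.3223, 0.1645]
eef_rot: [3.141, -0.0, 0.971]
force: [-0.0, 0.7, -0.3]
finger_gap: 0.0523
finger_force: 0.0
```

carry_out([
  [0.55,0,0,0.03,-3.5],
  [0.55,0,0,0.04,-3.5],
  [0.55,0,0,0.04,-3.5],
  [0.55,0,0,0.04,-3.5],
  [0.55,0,0,0.04,-3.5],
])

```text
time_s: 4.5
tool_pos: [0.5327, 0.3244, 0.1264]
eef_rot: [3.14, -0.002, 1.028]
force: [0.7, -0.3, 0.0]
finger_gap: 0.0523
finger_force: 0.0
```

Run:
```python
from h import *
s=monitor.read_state(); im=vision.get_image("wrist"); cv2.imwrite("pics/w3.png",im[:,:,::-1])
C=cam("wrist",s); print(s["time_s"],s["tool_pos"],s["eef_rot"],s["finger_gap"])
np.save("s3.npy",np.r_[s["tool_pos"],s["eef_rot"]])
```

```text
4.5 [0.5326812  0.32438197 0.12641552] [ 3.14017718e+00 -2.20687251e-03  1.02808888e+00] 0.05234224455577943
```

View pics/w3.png

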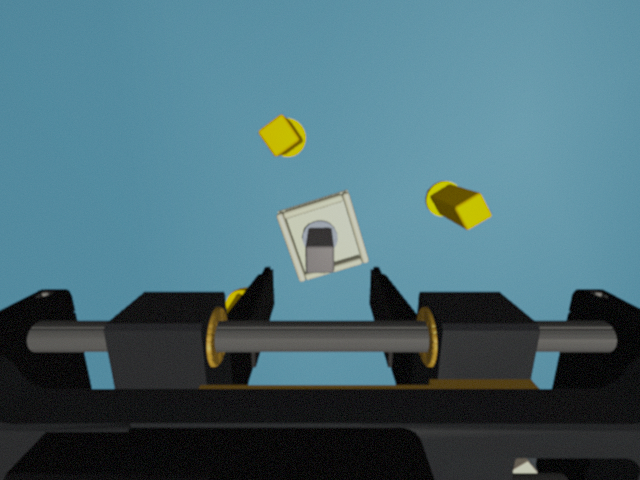

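The handle top now sits square between the fingers, spanning about (307–333, 246–272). A yellow tool shows at (235,298) behind the left finger, so I'll check its clearance.

Run:
```python
from h import *
q=np.load("s3.npy"); s=dict(tool_pos=q[:3],eef_rot=q[3:]); C=cam("wrist",s)
for uv,z in (((320,259.5),.078),((307,246),.078),((333,272),.078),((320,237),.021),((238,292),.015),((296,139),.01),((442,198),.01)):
    p=px2w(C,uv,z); print(uv,p.round(4),rel([p[0],p[1],.033],s).round(4))
```

```text
(320, 259.5) [0.5322 0.3233 0.078 ] [-0.0014  0.0001  0.0934]
(307, 246) [0.5297 0.3361 0.078 ] [ 0.0083 -0.0088  0.0934]
(333, 272) [0.5352 0.3107 0.078 ] [-0.0106  0.0091  0.0934]
(320, 237) [0.5324 0.3238 0.021 ] [-0.0009 -0.0001  0.0934]
(238, 292) [0.4408 0.3165 0.015 ] [-0.0544 -0.0748  0.0932]
(296, 139) [0.557  0.4027 0.01  ] [ 0.0794 -0.0198  0.0936]
(442, 198) [0.6384 0.2969 0.01  ] [0.0309 0.1046 0.0936]
```

carry_out([
  [0.55,-0.001,0,0.03,0],
  [0.55,-0.001,0,0.06,0],
  [0.55,-0.001,0,0.085,0],
  [0.55,-0.001,0,0.093,0],
  [0.55,-0.001,0,0.093,0],
])

```text
time_s: 5.05
tool_pos: [0.5307, 0.3232, 0.031]
eef_rot: [-3.141, 0.001, 1.029]
force: [0.1, 0.1, -0.2]
finger_gap: 0.0523
finger_force: 0.0
```

carry_out([
  [0.1,0,0,0,0],
  [0.1,0,0,0,0],
  [0.1,0,0,0,0],
  [0.1,0,0,0,0],
  [0.1,0,0,0,0],
], newtons=25)

```text
time_s: 5.55
tool_pos: [0.5315, 0.3236, 0.0324]
eef_rot: [3.141, -0.001, 1.029]
force: [0.1, 0.1, 0.8]
finger_gap: 0.0198
finger_force: 25.0
```

carry_out([
  [0.1,0,0,0,0],
  [0.1,0,0,0,0],
  [0.1,0,0,0,0],
  [0.1,0,0,0,0],
  [0.1,0,0,0,0],
])

```text
time_s: 6.05
tool_pos: [0.5315, 0.3236, 0.0324]
eef_rot: [3.141, -0.001, 1.029]
force: [-1.1, -0.4, 5.6]
finger_gap: 0.0199
finger_force: 25.0
```

carry_out([
  [0.1,0,0,-0.02,0],
  [0.1,0,0,-0.045,0],
  [0.1,0,0,-0.07,0],
  [0.1,0,0,-0.08,0],
  [0.1,0,0,-0.08,0],
])

```text
time_s: 6.55
tool_pos: [0.532, 0.3238, 0.1129]
eef_rot: [3.14, -0.002, 1.029]
force: [-0.5, -0.5, -1.0]
finger_gap: 0.0195
finger_force: 25.0
```

carry_out([
  [0.1,-0.034,0.024,0,0],
  [0.1,-0.068,0.048,0,0],
  [0.1,-0.101,0.072,0,0],
  [0.1,-0.135,0.096,0,0],
  [0.1,-0.169,0.12,0,0],
])

```text
time_s: 7.05
tool_pos: [0.5453, 0.115, 0.1092]
eef_rot: [-3.139, 0.002, 1.03]
force: [0.8, -0.5, -1.1]
finger_gap: 0.0195
finger_force: 25.0
```

carry_out([
  [0.1,-0.034,0.024,0,8.5],
  [0.1,-0.068,0.048,0,17],
  [0.1,-0.101,0.072,0,25.5],
  [0.1,-0.135,0.096,0,34],
  [0.1,-0.169,0.12,0,42.5],
])

```text
time_s: 7.55
tool_pos: [0.5611, -0.0913, 0.1093]
eef_rot: [-3.14, 0.003, 0.281]
force: [0.5, -0.2, -0.9]
finger_gap: 0.0198
finger_force: 25.0
```

carry_out([
  [0.1,0,0,0,3],
  [0.1,0,0,0,3],
  [0.1,0,0,0,3],
  [0.1,0,0,0,3],
  [0.1,0,0,0,3],
])

```text
time_s: 8.05
tool_pos: [0.5623, -0.0891, 0.1112]
eef_rot: [-3.141, 0.001, 0.237]
force: [-1.1, 0.3, -0.2]
finger_gap: 0.0201
finger_force: 25.0
```

Run:
```python
from h import *
s=monitor.read_state(); im=vision.get_image("wrist"); cv2.imwrite("pics/w4.png",im[:,:,::-1])
C=cam("wrist",s); print(s["time_s"],s["tool_pos"],s["eef_rot"],s["finger_gap"],s["force"],s["joint_positions"])
np.save("s4.npy",np.r_[s["tool_pos"],s["eef_rot"]])
print(plate_stage(im,C)); print(rel([.5625,-.089,.1],s))
```

```text
8.05 [ 0.56231305 -0.08905572  0.11122147] [-3.14126255e+00  5.57221966e-04  2.36909778e-01] 0.020073398415768922 [-1.07390074  0.28830125 -0.21070744] [-2.51371698e-01  3.50512385e-02  1.92506464e+00  3.25543448e-05
  1.18212373e+00  1.08250260e+00]
((array([ 0.5482774 , -0.02626812]), np.float64(8.870556380944805), np.float64(0.0976731042688016), np.float64(0.06953826559825733)), (array([ 0.51831229, -0.00745079]), np.float64(-76.38079343503581), np.float64(0.3238161791411879), np.float64(0.22946802735694177)))
[ 2.01057458e-04 -6.57953336e-06  1.12213623e-02]
```

View pics/w4.png

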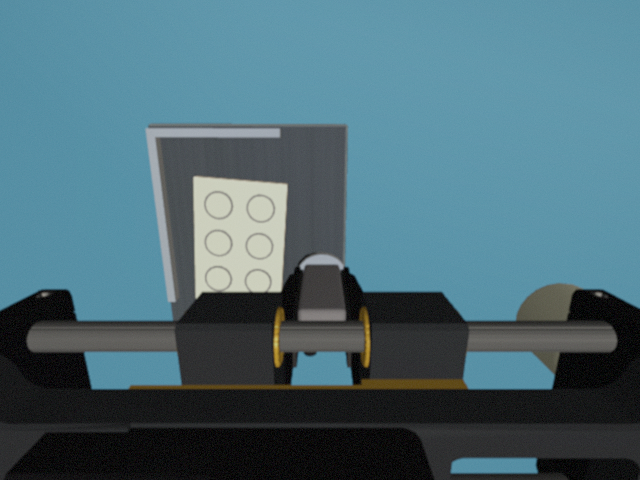

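Wrist view: the pusher is held upright with its flange near (322,262), beside the plate (right edge near x=285) and clear of it. Lowering to the stage.

carry_out([
  [0.1,0,0,0.025,0],
  [0.1,0,0,0.045,0],
  [0.1,0,0,0.056,0],
  [0.1,0,0,0.062,0],
  [0.1,0,0,0.062,0],
])

```text
time_s: 8.6
tool_pos: [0.5622, -0.0897, 0.0491]
eef_rot: [-3.141, 0.001, 0.235]
force: [0.1, -0.1, -1.1]
finger_gap: 0.0197
finger_force: 25.0
```

carry_out([
  [0.1,0,-0.002,0,0],
  [0.1,0,-0.004,0,0],
  [0.1,0,-0.006,0,0],
  [0.1,0,-0.008,0,0],
  [0.1,0,-0.01,0,0],
])

```text
time_s: 9.1
tool_pos: [0.5603, -0.0801, 0.05]
eef_rot: [3.141, -0.0, 0.235]
force: [0.9, -0.4, -1.1]
finger_gap: 0.0203
finger_force: 25.0
```

carry_out([
  [0.1,0,-0.002,0,0],
  [0.1,0,-0.004,0,0],
  [0.1,0,-0.006,0,0],
  [0.1,0,-0.008,0,0],
  [0.1,0,-0.01,0,0],
])

```text
time_s: 9.6
tool_pos: [0.5579, -0.0704, 0.0497]
eef_rot: [3.141, -0.0, 0.235]
force: [1.7, -0.7, -0.5]
finger_gap: 0.0202
finger_force: 25.0
```

carry_out([
  [0.1,0,-0.002,0,0],
  [0.1,0,-0.004,0,0],
  [0.1,0,-0.006,0,0],
  [0.1,0,-0.008,0,0],
  [0.1,0,-0.01,0,0],
])

```text
time_s: 10.1
tool_pos: [0.5555, -0.0606, 0.0497]
eef_rot: [-3.142, -0.0, 0.235]
force: [0.2, -0.4, -0.8]
finger_gap: 0.0197
finger_force: 25.0
```

```bash
cat >> h.py <<'E'
def meanforce(n=6):
    F=[]
    for _ in range(n):
        vision.get_image("top"); F.append(monitor.read_state()["force"])
    F=np.array(F); return F.mean(0).round(2),F.std(0).round(2)
ST=((.5459,-.0364),13.4)
def look(name):
    s=monitor.read_state(); im=vision.get_image("wrist"); cv2.imwrite(f"pics/{name}.png",im[:,:,::-1]); C=cam("wrist",s)
    pl,_=plate_stage(im,C); print("t",s["time_s"],s["tool_pos"].round(4),"plate",np.round(stopframe(ST,pl[0]),1),pl[1]-13.4,pl[2:],"tcp in stops",np.round(stopframe(ST,s["tool_pos"][:2]),1))
    t=cv2.cvtColor(vision.get_image("top"),4); cv2.imwrite(f"pics/{name}_t.png",t)
E
python3 -c "
from h import *
look('w5'); print(meanforce())"
```

```text
t 10.1 [ 0.5555 -0.0606  0.0497] plate [-71.1 -41.2] -4.211164550387204 (np.float64(0.07897701137502797), np.float64(0.06972594048123308)) tcp in stops [-81.3 -90.8]
(array([ 0.31,  0.04, -0.33]), array([0.75, 0.58, 0.39]))
```

carry_out([
  [0.1,0,-0.001,0,0],
  [0.1,0,-0.002,0,0],
  [0.1,0,-0.003,0,0],
  [0.1,0,-0.0035,0,0],
  [0.1,0,-0.004,0,0],
])

```text
time_s: 11.0
tool_pos: [0.5548, -0.0569, 0.0498]
eef_rot: [3.141, -0.0, 0.235]
force: [0.6, -1.4, -1.3]
finger_gap: 0.0199
finger_force: 25.0
```

```bash
python3 -c "
from h import *
look('w6'); print(meanforce(4))"
```

```text
t 11.0 [ 0.5548 -0.0569  0.0498] plate [-69.7 -37.2] -1.9890109540795553 (np.float64(0.07458539823590629), np.float64(0.06976964258400895)) tcp in stops [-81.1 -87.1]
(array([ 0.72, -0.66, -0.5 ]), array([0.27, 0.71, 0.53]))
```

carry_out([
  [0.1,0,-0.0003,0,0],
  [0.1,0,-0.0006,0,0],
  [0.1,0,-0.0008,0,0],
  [0.1,0,-0.001,0,0],
  [0.1,0,-0.001,0,0],
])

```text
time_s: 11.8
tool_pos: [0.5544, -0.0559, 0.0497]
eef_rot: [3.142, -0.0, 0.235]
force: [1.0, -2.1, 0.0]
finger_gap: 0.02
finger_force: 25.0
```

```bash
python3 -c "
from h import *
look('w7'); print(meanforce(4))"
```

```text
t 11.8 [ 0.5544 -0.0559  0.0497] plate [-69.5 -36. ] -0.8302098158325553 (np.float64(0.07282976635250939), np.float64(0.06974997005924886)) tcp in stops [-81.2 -86. ]
(array([ 0.83, -0.84, -1.13]), array([0.58, 0.37, 0.58]))
```

carry_out([
  [0.1,0,-0.0002,0,0],
  [0.1,0,-0.0003,0,0],
  [0.1,0,-0.0004,0,0],
  [0.1,0,-0.0005,0,0],
  [0.1,0,-0.0005,0,0],
])

```text
time_s: 12.6
tool_pos: [0.5543, -0.0554, 0.0497]
eef_rot: [-3.142, -0.0, 0.235]
force: [1.3, -0.8, -1.4]
finger_gap: 0.0199
finger_force: 25.0
```

```bash
python3 -c "
from h import *
look('w8'); print(meanforce(4))"
```

```text
t 12.6 [ 0.5543 -0.0554  0.0497] plate [-69.5 -35.3] -0.28132795887445106 (np.float64(0.07201716486457822), np.float64(0.06977741301441072)) tcp in stops [-81.3 -85.4]
(array([ 1.18, -0.86, -0.28]), array([0.32, 0.32, 0.25]))
```

carry_out([
  [0.1,0,-0.0002,0,0],
  [0.1,0,-0.0003,0,0],
  [0.1,0,-0.0004,0,0],
  [0.1,0,-0.0004,0,0],
  [0.1,0,-0.0004,0,0],
])

```text
time_s: 13.4
tool_pos: [0.5542, -0.0552, 0.0497]
eef_rot: [3.141, -0.0, 0.235]
force: [1.0, -2.3, -0.4]
finger_gap: 0.0198
finger_force: 25.0
```

```bash
python3 -c "
from h import *
look('w9'); print(meanforce(4))"
```

```text
t 13.4 [ 0.5542 -0.0552  0.0497] plate [-69.6 -35. ] 0.03818270572202742 (np.float64(0.07142956144400275), np.float64(0.06986302934388637)) tcp in stops [-81.3 -85.2]
(array([ 1.33, -2.21, -0.74]), array([0.22, 0.2 , 0.64]))
```

carry_out([
  [0.1,0,0.005,0,0],
  [0.1,0,0.015,0,0],
  [0.1,-0.03,0.015,0,0],
  [0.1,-0.065,0.015,0,0],
  [0.1,-0.079,0.015,0,0],
])

```text
time_s: 14.2
tool_pos: [0.4781, -0.0883, 0.0486]
eef_rot: [-3.14, 0.003, 0.234]
force: [0.5, 0.3, -0.7]
finger_gap: 0.0198
finger_force: 25.0
```

carry_out([
  [0.1,0,-0.02,0,0],
  [0.1,0,-0.045,0,0],
  [0.1,0,-0.06,0,0],
  [0.1,0,-0.064,0,0],
  [0.1,0,-0.064,0,0],
])

```text
time_s: 14.7
tool_pos: [0.4662, -0.0255, 0.0498]
eef_rot: [3.141, -0.0, 0.236]
force: [1.0, -0.1, -1.4]
finger_gap: 0.0194
finger_force: 25.0
```

```bash
python3 -c "
from h import *
look('w10'); print(meanforce(6))"
```

```text
t 14.7 [ 0.4662 -0.0255  0.0498] plate [-83.3 -35. ] 0.04121286163269211 (np.float64(0.09957618730940146), np.float64(0.06970057526295786)) tcp in stops [-160.  -36.]
(array([ 0.21, -0.13, -0.54]), array([0.45, 0.5 , 0.39]))
```

View pics/w10.png

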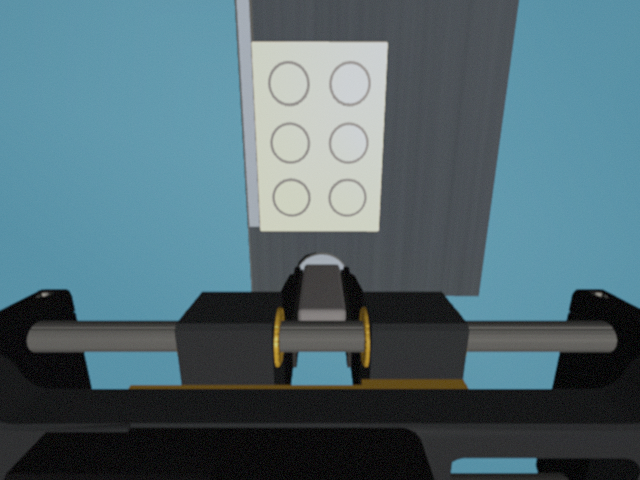

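The plate's left edge is parallel with the long stop, and the foot is just behind the plate's end edge (y≈232). Pushing along x, with the line of push a little to the outer side.

carry_out([
  [0.1,0.002,0.005,0,0],
  [0.1,0.004,0.005,0,0],
  [0.1,0.006,0.005,0,0],
  [0.1,0.008,0.005,0,0],
  [0.1,0.01,0.005,0,0],
])

```text
time_s: 15.6
tool_pos: [0.477, -0.0283, 0.0496]
eef_rot: [-3.142, 0.0, 0.235]
force: [-0.2, 0.8, 0.5]
finger_gap: 0.0201
finger_force: 25.0
```

carry_out([
  [0.1,0.002,0,0,0],
  [0.1,0.005,0,0,0],
  [0.1,0.007,0,0,0],
  [0.1,0.01,0,0,0],
  [0.1,0.012,0,0,0],
])

```text
time_s: 16.1
tool_pos: [0.4887, -0.0255, 0.0496]
eef_rot: [-3.142, 0.0, 0.235]
force: [0.3, -0.5, -1.3]
finger_gap: 0.02
finger_force: 25.0
```

carry_out([
  [0.1,0.002,0,0,0],
  [0.1,0.005,0,0,0],
  [0.1,0.007,0,0,0],
  [0.1,0.01,0,0,0],
  [0.1,0.012,0,0,0],
])

```text
time_s: 16.6
tool_pos: [0.5005, -0.0227, 0.0497]
eef_rot: [3.142, -0.0, 0.235]
force: [0.7, 0.5, -1.6]
finger_gap: 0.0198
finger_force: 25.0
```

```bash
python3 -c "
from h import *
look('w11'); print(meanforce(4))"
```

```text
t 16.6 [ 0.5005 -0.0227  0.0497] plate [-63.6 -35.1] 0.13049685076088302 (np.float64(0.0994731918033089), np.float64(0.06965723116901967)) tcp in stops [-126.   -41.1]
(array([ 0.57, -0.1 , -0.7 ]), array([0.3 , 0.41, 0.24]))
```

carry_out([
  [0.1,0.002,0,0,0],
  [0.1,0.004,0,0,0],
  [0.1,0.006,0,0,0],
  [0.1,0.008,0,0,0],
  [0.1,0.009,0,0,0],
])

```text
time_s: 17.4
tool_pos: [0.5091, -0.0206, 0.0496]
eef_rot: [-3.142, -0.0, 0.235]
force: [0.2, -1.2, -0.8]
finger_gap: 0.0198
finger_force: 25.0
```

```bash
python3 -c "
from h import *
look('w12'); print(meanforce(4))
im=cv2.imread('pics/w12.png'); cv2.imwrite('pics/w12c.png',cv2.resize(im[60:300,200:440],(600,600),interpolation=2))"
```

```text
t 17.4 [ 0.5091 -0.0206  0.0496] plate [-54.7 -35.1] 0.14318492411977068 (np.float64(0.0994937308257553), np.float64(0.06961298022720615)) tcp in stops [-117.1  -41.1]
(array([ 0.19,  0.63, -0.79]), array([0.36, 0.39, 0.47]))
```

View pics/w12c.png

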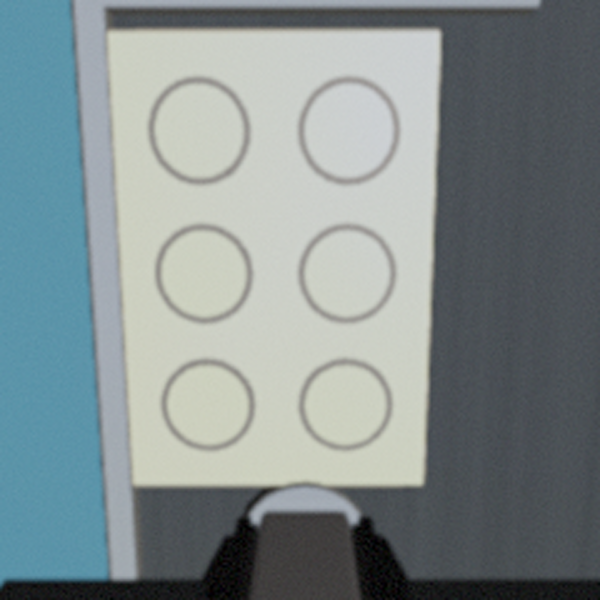

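Crop: the plate is flush against the long stop, and the gap to the short stop is about 20 crop px, roughly 4.5 mm.

carry_out([
  [0.1,0.001,0,0,0],
  [0.1,0.002,0,0,0],
  [0.1,0.0028,0,0,0],
  [0.1,0.0034,0,0,0],
  [0.1,0.0037,0,0,0],
])

```text
time_s: 18.2
tool_pos: [0.5125, -0.0198, 0.0496]
eef_rot: [-3.142, 0.0, 0.235]
force: [-0.8, 0.2, -0.5]
finger_gap: 0.0199
finger_force: 25.0
```

```bash
python3 -c "
from h import *
look('w13'); print(meanforce(4))"
```

```text
t 18.2 [ 0.5125 -0.0198  0.0496] plate [-51.2 -35.1] 0.1431781051162826 (np.float64(0.09941214044684822), np.float64(0.06960054747302491)) tcp in stops [-113.6  -41.1]
(array([-0.23, -0.09, -1.01]), array([0.36, 0.64, 0.85]))
```

carry_out([
  [0.1,0.0002,0,0,0],
  [0.1,0.0003,0,0,0],
  [0.1,0.0004,0,0,0],
  [0.1,0.0005,0,0,0],
  [0.1,0.0005,0,0,0],
])

```text
time_s: 19.0
tool_pos: [0.513, -0.0196, 0.0496]
eef_rot: [-3.142, -0.0, 0.235]
force: [-1.1, 0.4, -0.6]
finger_gap: 0.0198
finger_force: 25.0
```

```bash
python3 -c "
from h import *
look('w14'); print(meanforce(4))"
```

```text
t 19.0 [ 0.513  -0.0196  0.0496] plate [-50.7 -35.1] 0.1358576062071446 (np.float64(0.09940537274279179), np.float64(0.06955898885703077)) tcp in stops [-113.1  -41.1]
(array([-0.42,  0.28,  0.06]), array([0.43, 0.45, 0.3 ]))
```

carry_out([
  [0.1,0.0002,0,0,0],
  [0.1,0.0003,0,0,0],
  [0.1,0.0004,0,0,0],
  [0.1,0.0005,0,0,0],
  [0.1,0.0005,0,0,0],
])

```text
time_s: 19.8
tool_pos: [0.5134, -0.0196, 0.0496]
eef_rot: [-3.142, 0.0, 0.235]
force: [-0.9, -0.4, 0.6]
finger_gap: 0.0197
finger_force: 25.0
```

```bash
python3 -c "
from h import *
look('w15'); print(meanforce(4))"
```

```text
t 19.8 [ 0.5134 -0.0196  0.0496] plate [-50.3 -35.2] 0.17043265978543864 (np.float64(0.09952111349664144), np.float64(0.06962118717682181)) tcp in stops [-112.8  -41.1]
(array([-1.23, -0.2 ,  0.09]), array([0.24, 0.24, 0.26]))
```

carry_out([
  [0.1,0.0001,0,0,0],
  [0.1,0.0002,0,0,0],
  [0.1,0.0003,0,0,0],
  [0.1,0.0004,0,0,0],
  [0.1,0.0004,0,0,0],
])

```text
time_s: 20.6
tool_pos: [0.5135, -0.0195, 0.0496]
eef_rot: [-3.141, 0.001, 0.235]
force: [-3.4, -1.3, 1.1]
finger_gap: 0.0198
finger_force: 25.0
```

```bash
python3 -c "
from h import *
look('w16'); print(meanforce(4))"
```

```text
t 20.6 [ 0.5135 -0.0195  0.0496] plate [-50.3 -35.1] 0.12316107367865037 (np.float64(0.09930132659781536), np.float64(0.06961925461858105)) tcp in stops [-112.6  -41. ]
(array([-4.15, -0.99,  1.36]), array([0.22, 0.43, 0.52]))
```

carry_out([
  [0.1,-0.006,0,0,0],
  [0.1,-0.018,0,0,0],
  [0.1,-0.018,0.025,0,0],
  [0.1,-0.018,0.055,0,0],
  [0.1,-0.018,0.069,0,0],
])

```text
time_s: 21.4
tool_pos: [0.5128, -0.0924, 0.0502]
eef_rot: [3.141, -0.002, 0.234]
force: [0.0, 1.3, -0.9]
finger_gap: 0.0203
finger_force: 25.0
```

carry_out([
  [0.1,0.02,0,0,0],
  [0.1,0.05,0,0,0],
  [0.1,0.07,0,0,0],
  [0.1,0.08,0,0,0],
  [0.1,0.08,0,0,0],
])

```text
time_s: 21.9
tool_pos: [0.5908, -0.0718, 0.0497]
eef_rot: [-3.142, -0.0, 0.236]
force: [0.2, -0.1, -0.5]
finger_gap: 0.0201
finger_force: 25.0
```

carry_out([
  [0.1,0,-0.006,0,0],
  [0.1,0,-0.012,0,0],
  [0.1,0,-0.018,0,0],
  [0.1,0,-0.02,0,0],
  [0.1,0,-0.02,0,0],
])

```text
time_s: 22.4
tool_pos: [0.5852, -0.0522, 0.0497]
eef_rot: [3.142, 0.0, 0.236]
force: [-0.3, 0.2, -0.2]
finger_gap: 0.0197
finger_force: 25.0
```

```bash
python3 -c "
from h import *
look('w17'); print(meanforce(4))"
```

```text
t 22.4 [ 0.5852 -0.0522  0.0497] plate [-40.1 -35. ] 0.1358432281190911 (np.float64(0.07837202120313978), np.float64(0.06954096482620206)) tcp in stops [-50.4 -89.5]
(array([ 0.09,  0.22, -0.86]), array([0.47, 0.25, 0.35]))
```

carry_out([
  [0.1,0,-0.001,0,0],
  [0.1,0,-0.002,0,0],
  [0.1,0,-0.003,0,0],
  [0.1,0,-0.0035,0,0],
  [0.1,0,-0.0038,0,0],
])

```text
time_s: 23.2
tool_pos: [0.5847, -0.0489, 0.0497]
eef_rot: [-3.142, -0.0, 0.235]
force: [-0.2, 0.0, -0.9]
finger_gap: 0.0199
finger_force: 25.0
```

```bash
python3 -c "
from h import *
look('w18'); print(meanforce(4))"
```

```text
t 23.2 [ 0.5847 -0.0489  0.0497] plate [-37.7 -35. ] 0.1283077863114439 (np.float64(0.07395162902198436), np.float64(0.0695637171337523)) tcp in stops [-50.2 -86.1]
(array([-0.08, -0.17, -0.72]), array([0.24, 0.36, 0.25]))
```

carry_out([
  [0.1,0,-0.0001,0,0],
  [0.1,0,-0.0002,0,0],
  [0.1,0,-0.0003,0,0],
  [0.1,0,-0.0004,0,0],
  [0.1,0,-0.0004,0,0],
])

```text
time_s: 24.0
tool_pos: [0.5846, -0.0486, 0.0497]
eef_rot: [3.142, -0.0, 0.235]
force: [-0.4, 0.3, -0.4]
finger_gap: 0.02
finger_force: 25.0
```

```bash
python3 -c "
from h import *
look('w19'); print(meanforce(4))"
```

```text
t 24.0 [ 0.5846 -0.0486  0.0497] plate [-37.6 -35.1] 0.09572877717575601 (np.float64(0.07373611813874126), np.float64(0.06952568896183188)) tcp in stops [-50.2 -85.8]
(array([-0.12, -0.26, -0.67]), array([0.4 , 0.3 , 0.15]))
```

carry_out([
  [0.1,0,-0.0001,0,0],
  [0.1,0,-0.0002,0,0],
  [0.1,0,-0.0003,0,0],
  [0.1,0,-0.0004,0,0],
  [0.1,0,-0.0004,0,0],
])

```text
time_s: 24.8
tool_pos: [0.5845, -0.0482, 0.0497]
eef_rot: [3.142, -0.0, 0.235]
force: [0.1, -0.1, -1.1]
finger_gap: 0.0197
finger_force: 25.0
```

```bash
python3 -c "
from h import *
look('w20'); print(meanforce(4))"
```

```text
t 24.8 [ 0.5845 -0.0482  0.0497] plate [-37.2 -35.1] 0.12831401357752803 (np.float64(0.07303239941645896), np.float64(0.06950338547460239)) tcp in stops [-50.2 -85.4]
(array([-0.29,  0.35, -0.69]), array([0.51, 0.56, 0.76]))
```

carry_out([
  [0.1,0,-0.0001,0,0],
  [0.1,0,-0.0002,0,0],
  [0.1,0,-0.0003,0,0],
  [0.1,0,-0.0003,0,0],
  [0.1,0,-0.0003,0,0],
])

```text
time_s: 25.6
tool_pos: [0.5844, -0.048, 0.0497]
eef_rot: [3.141, 0.0, 0.235]
force: [-0.1, -1.1, -1.0]
finger_gap: 0.0203
finger_force: 25.0
```

```bash
python3 -c "
from h import *
look('w21'); print(meanforce(4))"
```

```text
t 25.6 [ 0.5844 -0.048   0.0497] plate [-37.3 -35. ] 0.10980734346562393 (np.float64(0.07314257123253068), np.float64(0.06957052683069795)) tcp in stops [-50.2 -85.2]
(array([ 0.67, -0.81, -1.19]), array([0.07, 0.06, 0.31]))
```

carry_out([
  [0.1,0,-0.0001,0,0],
  [0.1,0,-0.0002,0,0],
  [0.1,0,-0.0003,0,0],
  [0.1,0,-0.0003,0,0],
  [0.1,0,-0.0003,0,0],
])

```text
time_s: 26.4
tool_pos: [0.5844, -0.0479, 0.0497]
eef_rot: [3.141, -0.0, 0.235]
force: [0.4, -3.4, -0.6]
finger_gap: 0.0202
finger_force: 25.0
```

```bash
python3 -c "
from h import *
print(meanforce(6))"
```

```text
(array([ 0.33, -3.69, -1.17]), array([0.77, 0.53, 0.38]))
```

carry_out([
  [0.1,0,0.006,0,0],
  [0.1,0,0.02,0,0],
  [0.1,0,0.025,-0.02,0],
  [0.1,0,0.025,-0.055,0],
  [0.1,0,0.025,-0.065,0],
])

```text
time_s: 27.2
tool_pos: [0.5927, -0.073, 0.1186]
eef_rot: [3.14, -0.006, 0.234]
force: [-0.3, -0.6, -0.2]
finger_gap: 0.0199
finger_force: 25.0
```

carry_out([
  [0.1,-0.02,0.02,0,0],
  [0.1,-0.05,0.02,0,0],
  [0.1,-0.06,0.02,0,0],
  [0.1,-0.06,0.02,0,0],
  [0.1,-0.06,0.02,0,0],
])

```text
time_s: 27.7
tool_pos: [0.537, -0.1052, 0.1146]
eef_rot: [-3.141, -0.001, 0.235]
force: [-0.0, -0.2, 0.5]
finger_gap: 0.0199
finger_force: 25.0
```

```bash
python3 -c "
from h import *
look('w22'); s=monitor.read_state(); print(s['eef_rot'],rel([.5315,.3236,s['tool_pos'][2]],s))
im=cv2.imread('pics/w22.png'); cv2.imwrite('pics/w22c.png',cv2.resize(im[90:330,100:420],(800,600),interpolation=2))"
```

```text
t 27.7 [ 0.537  -0.1052  0.1146] plate [-50.3 -34.9] 0.005871262351467621 (np.float64(0.09950043102213878), np.float64(0.0699058524874411)) tcp in stops [-109.6 -129.9]
[ 3.14154370e+00 -7.33735348e-04  2.35491364e-01] [ 9.43079192e-02 -4.18203030e-01  4.87230781e-05]
```

View pics/w22c.png

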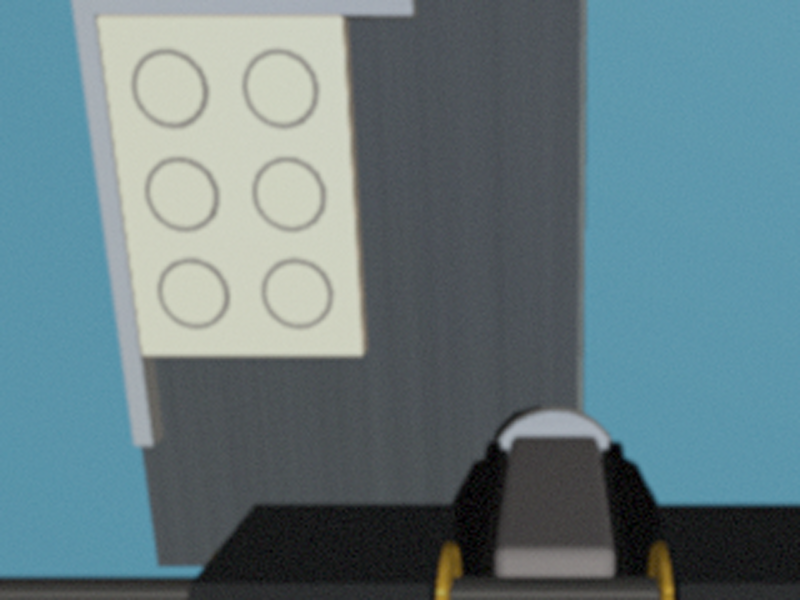

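The plate is flush against both stops with no dark gap. Returning the pusher.

carry_out([
  [0.1,0.01,-0.044,0,0],
  [0.1,0.02,-0.088,0,0],
  [0.1,0.03,-0.132,0,0],
  [0.1,0.04,-0.176,0,0],
  [0.1,0.05,-0.22,0,0],
])

```text
time_s: 28.3
tool_pos: [0.5343, 0.1227, 0.1149]
eef_rot: [-3.142, -0.001, 0.236]
force: [1.2, -0.2, -0.9]
finger_gap: 0.0199
finger_force: 25.0
```

carry_out([
  [0.1,0.009,-0.04,0,-8.5],
  [0.1,0.018,-0.08,0,-17],
  [0.1,0.027,-0.12,0,-25.5],
  [0.1,0.036,-0.16,0,-34],
  [0.1,0.044,-0.198,0,-42.5],
])

```text
time_s: 28.8
tool_pos: [0.5307, 0.3259, 0.1146]
eef_rot: [3.141, -0.001, 0.984]
force: [0.9, -0.8, -0.9]
finger_gap: 0.0197
finger_force: 25.0
```

carry_out([
  [0.1,0,0,0,-3],
  [0.1,0,0,0,-3],
  [0.1,0,0,0,-3],
  [0.1,0,0,0,-3],
  [0.1,0,0,0,-3],
])

```text
time_s: 29.3
tool_pos: [0.5308, 0.3224, 0.1146]
eef_rot: [-3.142, 0.0, 1.028]
force: [0.6, -0.0, -0.4]
finger_gap: 0.0198
finger_force: 25.0
```

```bash
python3 -c "
from h import *
s=monitor.read_state(); print(s['tool_pos'],s['eef_rot'],rel([.5315,.3236,.0327],s))"
```

```text
[0.53080457 0.32239665 0.11463186] [-3.14155905e+00  2.36945913e-05  1.02753588e+00] [ 1.39153507e-03 -2.39870957e-05  8.19318243e-02]
```

carry_out([
  [0.1,0.001,0,0.03,0],
  [0.1,0.001,0,0.058,0],
  [0.1,0.001,0,0.072,0],
  [0.1,0.001,0,0.08,0],
  [0.1,0.001,0,0.08,0],
])

```text
time_s: 29.8
tool_pos: [0.531, 0.3236, 0.0342]
eef_rot: [-3.141, 0.001, 1.029]
force: [1.0, -0.8, -0.4]
finger_gap: 0.0197
finger_force: 25.0
```

carry_out([
  [0.1,0,0,0.0005,0],
  [0.1,0,0,0.001,0],
  [0.1,0,0,0.0015,0],
  [0.1,0,0,0.0015,0],
  [0.1,0,0,0.0015,0],
])

```text
time_s: 30.3
tool_pos: [0.5312, 0.324, 0.0335]
eef_rot: [3.141, -0.0, 1.029]
force: [0.8, -0.5, -0.9]
finger_gap: 0.02
finger_force: 25.0
```

carry_out([
  [0.1,0,0,0.0003,0],
  [0.1,0,0,0.0006,0],
  [0.1,0,0,0.0008,0],
  [0.1,0,0,0.0008,0],
  [0.1,0,0,0.0008,0],
])

```text
time_s: 30.8
tool_pos: [0.5311, 0.3239, 0.0324]
eef_rot: [-3.142, 0.0, 1.029]
force: [-0.3, 0.2, 0.2]
finger_gap: 0.0198
finger_force: 25.0
```

Contact is starting and the height matches the pick height. Releasing to a modest opening, then lifting.

carry_out([
  [0.55,0,0,0.0002,0],
  [0.55,0,0,0.0002,0],
  [0.55,0,0,0.0002,0],
  [0.55,0,0,0.0002,0],
  [0.55,0,0,0.0002,0],
])

```text
time_s: 31.3
tool_pos: [0.5311, 0.3239, 0.0322]
eef_rot: [3.142, -0.0, 1.029]
force: [0.2, 1.0, -0.1]
finger_gap: 0.0511
finger_force: 0.0
```

carry_out([
  [0.55,0,0,-0.01,0],
  [0.55,0,0,-0.03,0],
  [0.55,0,0,-0.06,0],
  [0.55,0,0,-0.1,0],
  [0.55,0,0,-0.14,0],
])

```text
time_s: 31.8
tool_pos: [0.5307, 0.3237, 0.1739]
eef_rot: [-3.141, 0.0, 1.029]
force: [0.6, 0.6, 0.3]
finger_gap: 0.0522
finger_force: 0.0
```

carry_out([
  [0.55,0,0,-0.02,0],
  [0.55,0,0,-0.02,0],
  [0.55,0,0,-0.02,0],
  [0.55,0,0,-0.02,0],
  [0.55,0,0,-0.02,0],
])

```text
time_s: 32.3
tool_pos: [0.53, 0.3234, 0.1896]
eef_rot: [-3.139, 0.003, 1.029]
force: [0.2, 0.3, 0.5]
finger_gap: 0.0521
finger_force: 0.0
```

```bash
python3 -c "
from h import *
im=vision.get_image('wrist'); cv2.imwrite('pics/w30.png',im[:,:,::-1]); s=monitor.read_state(); print(s['time_s'],s['tool_pos'])"
```

```text
32.35 [0.53018245 0.32342518 0.18992355]
```

View pics/w30.png

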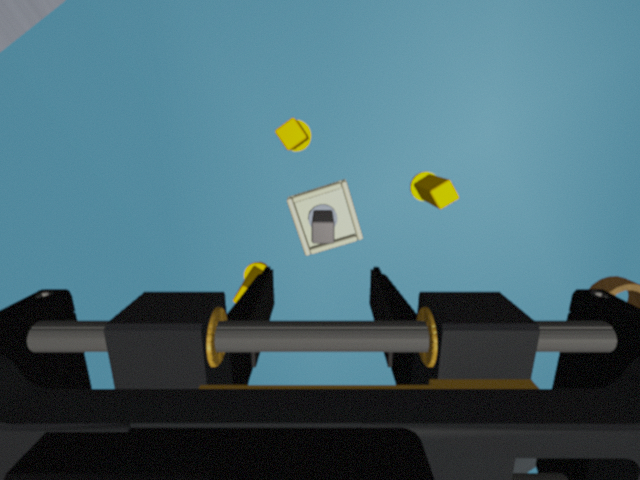

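The pusher stands upright in its stand near (322,225), the gripper is clear, and the yellow tools are untouched. Handing in.

```bash
python3 -c "
from bench import sign_off
print(sign_off())"
```

```text
the job is handed in; nothing more can be done
None
```

I handed the job in at about 32 s: the plate is flush in the corner against both stops (measured pushes stayed below about 4.5 N), the pusher is upright back in its stand, and I did not touch the jar, vial or tape.

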